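# Find the castor with the worn bearing

### The arm

A 6-joint arm with a two-finger parallel gripper is mounted at the origin on a cart in front of the work surface, level with it; the furniture and walls round the work are solid. World frame = base frame: x ahead of the robot, y to its left, z up, the work surface at z = 0. Lengths are in m, angles in rad, forces in N, time in s.
With the tool pointing down it reaches from about 0.35 to 0.925 m from the base axis. Payload 6.4 kg.
Tool frame: the origin (TCP) lies between the finger pads; the fingertips stand 14 mm ahead of it and the grasp point (between the pads) lies 5 mm behind it; x points along the fingers, y is the direction in which the jaws open and shut, and the axes are right-handed (so a half turn about x gives the same grasp; the last joint's range is limited). The gripper opens to 85 mm and grips with 20 to 120 N. Pads are 22 mm wide; open, the fingers measure 114 mm over their backs; the gripper's body (76 mm by 85 mm) begins 54 mm behind the grasp point. The pads swing forward as they close: fully open they stand 13 mm farther back than shut.
Start: joints at [0.981, 0.245, 1.558, -0, 1.339, -0.174], TCP at [0.263, 0.595, 0.245] pointing down, gripper open.
Joint ranges: [-3.13, 3.13], [-1.02, 2.26], [0.13, 2.54], [-0.95, 4.09], [0.21, 2.88], [-2.74, 2.74]. Speed limits (rad/s): [2.57, 2.57, 3.14, 3.14, 3.14, 3.14].

### API

Orientations are given as a 3x3 rotation matrix whose columns are the frame's x, y, z axes.
In Python, from rig import ctrl gives the robot as it stands. The module is installed in compiled form; this text tells all that it offers.
- The arm moves only by the tool apply_moves, never from a script. Its argument "moves" is a list of rows, each a list of 5 numbers: the finger opening in mm, from 0 to 85.4, then the shift along the tool's x, y, z in mm, then the turn about the tool's x in degrees. In form: [[fingers, tx, ty, tz, spin], ...]. A call has exactly 10 rows; each row shifts and turns the commanded pose from where the row before left it, along the tool's axes as they then stand; what a row does not reach is not made up. A row lasts 1/12 s, in which the tool goes at most 41.7 mm and 7.16 degrees, less where a joint would pass 70% of its speed; a pose out of reach is approached as far as the arm can. A call is refused whole if a number of a shift passes 41.7 or a number of a turn 7.16, either way. A call with a gripper value outside its range is refused whole. The fingers move at their own pace and stop on an object; "grip_force" is the grip in N (left out, the last holds). Time passes only in rows, so rows that do not move let the fingers close, or fill a call up. It gives the time, the measured TCP pose, the force and the opening at its end, in the units of the state.
- ctrl.get_state(): the state, without advancing time (a new reading comes with each control period).
- ctrl.capture(name): name is "scene" or "top" or "wrist"; returns a dict with "frame" (420x560x3 uint8, red, green, blue), "fovy" (degrees; the focal length in pixels is half the picture's height over the tangent of half this angle, whatever the lens; pixels are square), "cx", "cy" (the principal point, pixels), "cam_to_world" (4x4, takes a point from camera to world coordinates); the wrist camera has in their place "tool_from_camera" (4x4, takes a point from camera to tool coordinates, whose origin is the TCP and whose axes are the tool frame's). Camera axes: x right, y down, z forward; pixel columns grow to the right and rows downward; lengths in m; the calibration is good to about 2 mm. A picture is of the moment at which its call begins: read the wrist's pose just before it. There is no depth.
- ctrl.close_job(): hands the job in, once; it reports no verdict.
Trained networks look in a picture, given as the dict that the camera call returned (one of the last four; its "shot" number tells which), for a name from the list of things; names that differ only in an ending like _2 or _b are one class to them, and where a whole thing is asked for, a point or a joint stands for the part that bears it (a point fixed in the world has none). Each returns a list of dicts, best first, with "p" (0 to 1); they miss things now and then, are a little off and sometimes report something else, mostly with a low value. They report only what shows in the picture. A call takes as long as a camera call.
- ctrl.look_for(thing, picture): "xy" ([column, row] in pixels, amid what is visible of it).
The state is a dict: "time": time; "joints": joint angles; "qd": joint speeds; "joint_efforts": joint torques, N m; "eef_pos": TCP position; "orientation": TCP orientation; "wrist_force": force on the tool from outside, world axes, zero at the start; "torque": the same for the moment, N m; "finger_gap": opening from 0.0 (shut) to 1.0 (fully open).
Only numpy, scipy, OpenCV 4.12 (cv2) and the standard library are available. Lean on these libraries where they do the work, as an engineer would, in place of code of your own. Each camera call takes 0.05 s, during which the arm holds its last target. There are 200 camera calls.

### The job

One of the three castor wheels on the board has play in its bearing: find it by rocking the wheels gently from side to side at the top, never straining one that resists. Rock the loose wheel fully to the right and then fully to the left, leave it leaning left so the gap shows, and after that push its own yellow marker lever all the way over toward the wheel. Leave the other two levers as they are and do not disturb the things around the board.

Things in the scene. Friction and masses are not known exactly. Their poses are not given: they have to be found in the camera images.
- board: Plywood inspection board, 250 (x) x 430 (y) x 18 mm, fixed on the table; origin at the centre of its underside, x away from the robot, y along the row to the left, z up. Three identical castors are bolted on it upside down, axles along y, centres at board x = 50, y = 140 (left), 0 (middle), -140 mm (right). One of them, any one, has a worn bearing; two are sound.
- top_left (a point): Topmost point of the left wheel, mid-tread; moves with it. Dark rubber, red middle, 124 mm diameter, 28 mm thick (y), top 153 mm and axle 91 mm above the table; it does not spin. Two steel legs flank it, 34 mm wide (x), outer faces 28 mm (bolt heads 34 mm) from its centre plane, tops rounded, 122 mm above the table: above them its sides are free. Axes as the board's when upright.
- rock_left (a joint): Sideways tilt of the left wheel on its axle, rad: 0 upright, + leans the top left (+y of the board), - right. A worn bearing lets it go 0.13 either way, to a stop (8 mm at the top), against a drag of about 2 N there, and it stays where left; a sound one resists at once (under 0.02).
- flex_left (a joint): Sideways bending of the left rubber wheel relative to its hub, rad, positive to the left; springs back to 0. Stiffness 15.4 N m/rad: 20 N sideways at 50 mm above the axle bends it 0.065 rad. Beyond 0.08 the bearing is overloaded.
- top_middle (a point): Topmost point of the middle wheel, mid-tread; moves with it. Dark rubber, red middle, 124 mm diameter, 28 mm thick (y), top 153 mm and axle 91 mm above the table; it does not spin. Two steel legs flank it, 34 mm wide (x), outer faces 28 mm (bolt heads 34 mm) from its centre plane, tops rounded, 122 mm above the table: above them its sides are free. Axes as the board's when upright.
- rock_middle (a joint): Sideways tilt of the middle wheel on its axle, rad: 0 upright, + leans the top left (+y of the board), - right. A worn bearing lets it go 0.13 either way, to a stop (8 mm at the top), against a drag of about 2 N there, and it stays where left; a sound one resists at once (under 0.02).
- flex_middle (a joint): Sideways bending of the middle rubber wheel relative to its hub, rad, positive to the left; springs back to 0. Stiffness 15.4 N m/rad: 20 N sideways at 50 mm above the axle bends it 0.065 rad. Beyond 0.08 the bearing is overloaded.
- top_right (a point): Topmost point of the right wheel, mid-tread; moves with it. Dark rubber, red middle, 124 mm diameter, 28 mm thick (y), top 153 mm and axle 91 mm above the table; it does not spin. Two steel legs flank it, 34 mm wide (x), outer faces 28 mm (bolt heads 34 mm) from its centre plane, tops rounded, 122 mm above the table: above them its sides are free. Axes as the board's when upright.
- rock_right (a joint): Sideways tilt of the right wheel on its axle, rad: 0 upright, + leans the top left (+y of the board), - right. A worn bearing lets it go 0.13 either way, to a stop (8 mm at the top), against a drag of about 2 N there, and it stays where left; a sound one resists at once (under 0.02).
- flex_right (a joint): Sideways bending of the right rubber wheel relative to its hub, rad, positive to the left; springs back to 0. Stiffness 15.4 N m/rad: 20 N sideways at 50 mm above the axle bends it 0.065 rad. Beyond 0.08 the bearing is overloaded.
- marker_left_tip (a point): Yellow marker lever of the left wheel: centre of the 26 mm yellow ball on a 60 mm stick that pivots about the board's y axis at board x = -85 mm, 40 mm above the table, on a grey block (70 x 50 mm, top 43 mm above the table), straight in front of its wheel. Ball at board x = -114 mm, 93 mm up at joint 0; x = -56 mm, 93 mm up at joint 1.0.
- marker_left (a joint): Angle of the left marker lever, rad: 0 leaning fully toward the robot (unmarked), 1.0 leaning fully toward the wheel (marked); it stays where it is left.
- marker_middle_tip (a point): Yellow marker lever of the middle wheel: centre of the 26 mm yellow ball on a 60 mm stick that pivots about the board's y axis at board x = -85 mm, 40 mm above the table, on a grey block (70 x 50 mm, top 43 mm above the table), straight in front of its wheel. Ball at board x = -114 mm, 93 mm up at joint 0; x = -56 mm, 93 mm up at joint 1.0.
- marker_middle (a joint): Angle of the middle marker lever, rad: 0 leaning fully toward the robot (unmarked), 1.0 leaning fully toward the wheel (marked); it stays where it is left.
- marker_right_tip (a point): Yellow marker lever of the right wheel: centre of the 26 mm yellow ball on a 60 mm stick that pivots about the board's y axis at board x = -85 mm, 40 mm above the table, on a grey block (70 x 50 mm, top 43 mm above the table), straight in front of its wheel. Ball at board x = -114 mm, 93 mm up at joint 0; x = -56 mm, 93 mm up at joint 1.0.
- marker_right (a joint): Angle of the right marker lever, rad: 0 leaning fully toward the robot (unmarked), 1.0 leaning fully toward the wheel (marked); it stays where it is left.
- paint_jar_centre (a point): Bystander: white-lidded teal paint jar, 58 mm in diameter, 69 mm tall, standing left of the board; the point is its centre, half-way up.
- red_jar_centre (a point): Bystander: red paint jar with a black lid, 53 mm in diameter, 61 mm tall, standing right of the board; the point is its centre, half-way up.
- tape_roll_centre (a point): Bystander: roll of grey tape lying flat behind the board, 103 mm in diameter, 48 mm tall; the point is its centre, half-way up.

How it is judged:
By the outcome, as a careful person would: the job done as asked, in the order asked, and still so for the second after the job is handed in, with the robot touching nothing.
It also fails if it takes over 54 s, if anything falls off the work surface, if the arm or the gripper's body presses on something with over 40 N, if the wrist force passes 120 N, or if a joint passes its speed limit or range.

## Working session

There is one attempt and no reset: what is moved stays moved. The work goes in short steps, Python scripts to look and compute and a tool call to move; the robot and the scene stay as the last step left them, time stands still between calls to the robot, and variables do not carry over. Pictures are saved under pics/ and viewed, about 8 in all and at most 12, crops included, and the job is handed in when it is done.

Besides the shell and the picture viewer there is one more tool, called in YAML: its name, and indented under it one key for each argument. apply_moves: Moves the arm, as the interface text tells. Its arguments: {"type":"object","properties":{"moves":{"type":"array"},"grip_force":{"type":"number"}},"required":["moves"]}

```bash
mkdir -p pics
cat > h.py <<'E'
import numpy as np, cv2
from rig import ctrl
def ray(c,uv,T=None):
    T=np.array(c["cam_to_world"]) if T is None else T
    f=c["frame"].shape[0]/2/np.tan(np.radians(c["fovy"])/2)
    d=T[:3,:3]@np.array([(uv[0]-c["cx"])/f,(uv[1]-c["cy"])/f,1]); return T[:3,3],d
def atz(c,uv,z,T=None):
    o,d=ray(c,uv,T); return o+d*(z-o[2])/d[2]
def proj(c,P,T=None):
    T=np.array(c["cam_to_world"]) if T is None else T
    f=c["frame"].shape[0]/2/np.tan(np.radians(c["fovy"])/2)
    p=np.linalg.inv(T)@np.r_[P,1]; return np.array([c["cx"]+f*p[0]/p[2],c["cy"]+f*p[1]/p[2]])
def save(c,n): cv2.imwrite(f"pics/{n}.png",c["frame"][:,:,::-1])
E
python3 - <<'E'
from h import *
Z=dict(top_left=.153,top_middle=.153,top_right=.153,marker_left_tip=.093,marker_middle_tip=.093,marker_right_tip=.093,paint_jar_centre=.035,red_jar_centre=.03,tape_roll_centre=.024,board=.018)
np.set_printoptions(precision=3,suppress=True)
ims=[]
for n in("scene","top"):
    c=ctrl.capture(n); ims.append(c["frame"]); print(n,np.array(c["cam_to_world"])[:3,3])
    for k,z in Z.items():
        for r in ctrl.look_for(k,c)[:3]: print(k,round(r["p"],2),np.array(r["xy"]),atz(c,r["xy"],z))
    save(c,n)
s=ctrl.get_state();print(s["time"],s["eef_pos"],np.array(s["orientation"]),s["wrist_force"])
E
```

```text
scene [ 0.153 -0.573  1.004]
top_left 0.81 [260.6 178.4] [0.596 0.215 0.153]
top_middle 0.56 [275.9 209.3] [0.57  0.094 0.153]
top_right 0.76 [295.7 245.4] [ 0.546 -0.032  0.153]
top_right 0.32 [258.5 178.9] [0.59  0.216 0.153]
marker_left_tip 0.4 [259.2 174.9] [0.632 0.286 0.093]
marker_middle_tip 0.56 [225.9 225.7] [0.454 0.163 0.093]
marker_middle_tip 0.27 [260.2 174.5] [0.635 0.286 0.093]
paint_jar_centre 0.68 [239.9 168.4] [0.626 0.4   0.035]
paint_jar_centre 0.38 [321.7 205.8] [0.749 0.125 0.035]
red_jar_centre 0.59 [259.4 174.8] [0.666 0.345 0.03 ]
red_jar_centre 0.2 [240.5 271.2] [0.433 0.054 0.03 ]
tape_roll_centre 0.94 [321.7 208. ] [0.75  0.125 0.024]
tape_roll_centre 0.19 [296.6 247.7] [0.603 0.042 0.024]
board 0.87 [264.2 241.7] [0.541 0.113 0.018]
top [0.517 0.116 1.026]
top_left 0.63 [214.5 194.6] [0.626 0.255 0.153]
top_middle 0.68 [282.4 208. ] [0.596 0.12  0.153]
top_right 0.93 [346.9 216. ] [ 0.577 -0.006  0.153]
top_right 0.17 [213.8 195. ] [0.626 0.256 0.153]
marker_left_tip 0.72 [204.5 265.6] [0.485 0.287 0.093]
marker_middle_tip 0.73 [265.8 283.4] [0.445 0.159 0.093]
marker_middle_tip 0.66 [350.1 213.6] [ 0.586 -0.022  0.093]
marker_right_tip 0.67 [334.2 298.4] [0.411 0.018 0.093]
marker_right_tip 0.42 [202.1 270.2] [0.475 0.292 0.093]
paint_jar_centre 0.92 [163.5 203.9] [0.623 0.389 0.035]
red_jar_centre 0.95 [400.4 240.3] [ 0.528 -0.141  0.03 ]
red_jar_centre 0.58 [214.9 196.9] [0.637 0.273 0.03 ]
tape_roll_centre 0.88 [277.9 131.6] [0.785 0.127 0.024]
tape_roll_centre 0.67 [160.5 201.3] [0.631 0.399 0.024]
tape_roll_centre 0.19 [203.9 269.6] [0.474 0.301 0.024]
board 0.78 [283.2 230.6] [0.557 0.121 0.018]
1.1 [0.263 0.595 0.245] [[-0.     0.404  0.915]
 [-0.     0.915 -0.404]
 [-1.    -0.    -0.   ]] [ 0.298 -0.132  0.224]
```

View pics/top.png

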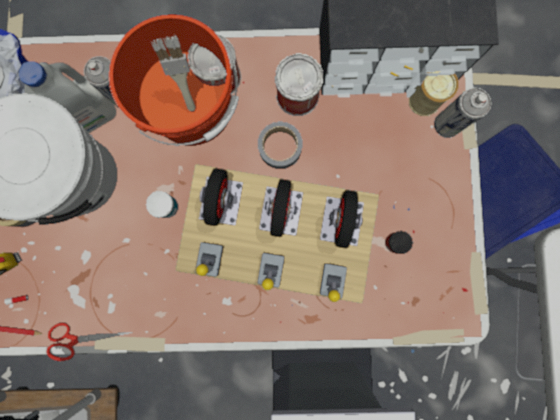

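View pics/scene.png

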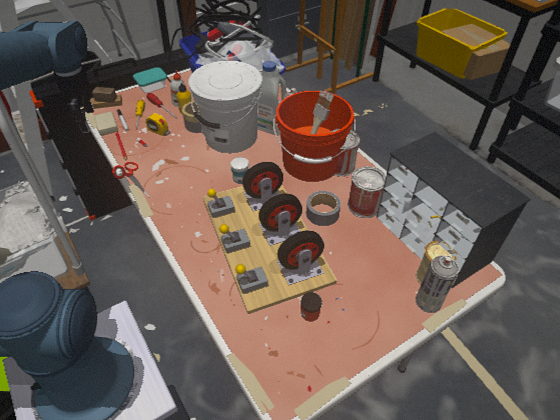

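Run:
```python
from h import *
np.set_printoptions(precision=4,suppress=True)
from scipy.optimize import least_squares
obs=[]
for n in("scene","top"):
    c=ctrl.capture(n); fr=c["frame"]; h=cv2.cvtColor(fr,cv2.COLOR_RGB2HSV)
    m=cv2.inRange(h,(20,190,120),(34,255,255)); k,l,s,ct=cv2.connectedComponentsWithStats(m)
    bl=[(s[i,4],ct[i]) for i in range(1,k) if s[i,4]>20]; print(n,bl)
    g={"scene":[(212,193),(225,228),(240,269)],"top":[(202,270),(268,284),(334,296)]}[n]
    for q,y in zip(g,(.14,0,-.14)):
        b=min(bl,key=lambda b:np.hypot(*(b[1]-q)))
        if np.hypot(*(b[1]-q))<9: obs.append((c,b[1],[-.114,y,.093]))
    if n=="top":
        for uv,x,y in zip([(196,166),(378,193),(361,302),(178,272)],(.125,.125,-.125,-.125),(.215,-.215,-.215,.215)):
            obs.append((c,np.array(uv,float),[x,y,.018]))
def W(p,P):
    cs,sn=np.cos(p[2]),np.sin(p[2]); return np.array([p[0]+cs*P[0]-sn*P[1],p[1]+sn*P[0]+cs*P[1],P[2]])
f=lambda p:np.concatenate([proj(c,W(p,P))-uv for c,uv,P in obs])
r=least_squares(f,[.55,.12,-.18],loss="soft_l1"); print(r.x,np.degrees(r.x[2])); print(f(r.x).reshape(-1,2))
for y in(.14,0,-.14): print("wheel",W(r.x,[.05,y,.153]),"ball",W(r.x,[-.114,y,.093]))
np.save("board.npy",r.x)
```

```text
scene [(np.int32(353), array([460.7054,  29.1643])), (np.int32(106), array([183.0755,  95.6132])), (np.int32(86), array([139.4419, 106.907 ])), (np.int32(113), array([157.6814, 119.4248])), (np.int32(45), array([211.2889, 192.1333])), (np.int32(54), array([223.5   , 227.8519])), (np.int32(67), array([240.0149, 268.209 ]))]
top [(np.int32(43), array([  3.6047, 264.5349])), (np.int32(68), array([201.7647, 269.4265])), (np.int32(66), array([267.3333, 283.6212])), (np.int32(70), array([333.5   , 295.4714]))]
[ 0.5564  0.1345 -0.197 ] -11.286486700130252
[[-1.5701  1.8247]
 [ 0.3426  0.8595]
 [ 0.189   0.7615]
 [-0.6423  2.4237]
 [-0.3217 -0.1505]
 [-0.0004 -0.2747]
 [-1.2922 -4.2236]
 [ 1.1766 -0.0698]
 [ 1.2996  0.4306]
 [-3.9669 -2.8003]]
wheel [0.6328 0.262  0.153 ] ball [0.472  0.2941 0.093 ]
wheel [0.6054 0.1247 0.153 ] ball [0.4446 0.1568 0.093 ]
wheel [ 0.578  -0.0126  0.153 ] ball [0.4172 0.0195 0.093 ]
```

apply_moves:
  moves:
    - [44,0,-22,28,0]
    - [44,0,-22,28,0]
    - [44,0,-22,28,0]
    - [44,0,-22,28,0]
    - [44,0,-22,28,0]
    - [44,0,-22,28,0]
    - [44,0,-22,28,0]
    - [44,0,-22,28,0]
    - [44,0,-22,28,0]
    - [44,0,-22,28,0]

```text
time: 2.03
eef_pos: [0.4304, 0.2787, 0.2456]
orientation: [[0.001, 0.404, 0.915], [0.0, 0.915, -0.404], [-1.0, 0.001, 0.001]]
wrist_force: [0.3, 0.6, 0.0]
finger_gap: 0.519
```

apply_moves:
  moves:
    - [44,0,4.3,20,-1.25]
    - [44,0,4.3,20,-1.25]
    - [44,0,4.3,20,-1.25]
    - [44,0,4.3,20,-1.25]
    - [44,0,4.3,20,-1.25]
    - [44,0,4.3,20,-1.25]
    - [44,0,4.3,20,-1.25]
    - [44,0,4.3,20,-1.25]
    - [44,0,4.3,20,-1.25]
    - [44,0,4.3,20,-1.25]

```text
time: 2.87
eef_pos: [0.6338, 0.2585, 0.2452]
orientation: [[-0.0, 0.195, 0.981], [-0.0, 0.981, -0.195], [-1.0, -0.0, -0.0]]
wrist_force: [0.4, 0.4, -0.0]
finger_gap: 0.514
```

```bash
cat >> h.py <<'E'
def wrist():
    s=ctrl.get_state(); c=ctrl.capture("wrist"); T=np.eye(4); T[:3,:3]=s["orientation"]; T[:3,3]=s["eef_pos"]
    return s,c,T@np.array(c["tool_from_camera"])
E
python3 - <<'E'
from h import *
np.set_printoptions(precision=4,suppress=True)
s,c,T=wrist(); p=np.load("board.npy"); print(s["eef_pos"],np.array(s["orientation"]),s["wrist_force"],s["finger_gap"],T[:3,3])
im=c["frame"].copy()
cs,sn=np.cos(p[2]),np.sin(p[2])
for P in [(.05,y+d,.153) for y in(.14,0) for d in (-.014,.014)]+[(.125,.215,.018),(-.125,.215,.018),(-.114,.14,.093),(-.114,0,.093)]+[(.05-.05+0,.14,.091+.0366)]:
    w=np.array([p[0]+cs*P[0]-sn*P[1],p[1]+sn*P[0]+cs*P[1],P[2]]); u=proj(c,w,T); print(P,u); cv2.circle(im,tuple(int(v) for v in np.clip(u,-999,999)),3,(0,255,0),1)
c["frame"]=im; save(c,"w1")
E
```

```text
[0.6338 0.2585 0.2452] [[-0.0001  0.1955  0.9807]
 [-0.      0.9807 -0.1955]
 [-1.     -0.0001 -0.0001]] [ 0.3966  0.4433 -0.0119] 0.5144367030177297 [0.5574 0.2733 0.3753]
(0.05, 0.126, 0.153) [269.2609 210.4379]
(0.05, 0.15400000000000003, 0.153) [306.924  210.4054]
(0.05, -0.014, 0.153) [ 80.8774 210.6003]
(0.05, 0.014, 0.153) [118.5631 210.5678]
(0.125, 0.215, 0.018) [347.4822 232.5984]
(-0.125, 0.215, 0.018) [362.9841  -2.6462]
(-0.114, 0.14, 0.093) [287.7434 -17.2136]
(-0.114, 0, 0.093) [105.2067 -17.1224]
(0.0, 0.14, 0.1276) [287.8447 138.4772]
```

View pics/w1.png

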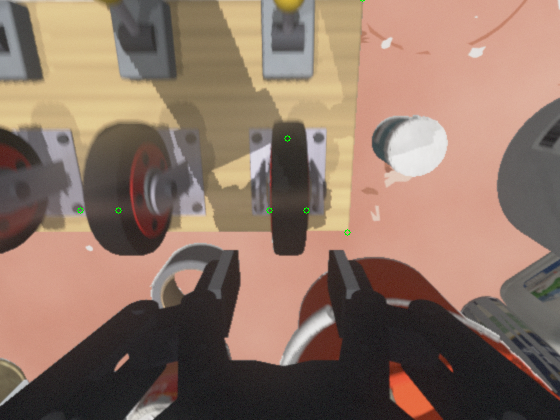

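apply_moves:
  moves:
    - [44,12,3.5,-1,0]
    - [44,12,0,0,0]
    - [44,12,0,0,0]
    - [44,12,0,0,0]
    - [44,12,0,0,0]
    - [44,12,0,0,0]
    - [44,12,0,0,0]
    - [44,10,0,0,0]
    - [44,8,0,0,0]
    - [44,3,0,0,0]

```text
time: 3.75
eef_pos: [0.6318, 0.2621, 0.1383]
orientation: [[-0.002, 0.196, 0.981], [-0.001, 0.981, -0.196], [-1.0, -0.001, -0.002]]
wrist_force: [-0.8, 1.3, -0.3]
finger_gap: 0.514
```

Run:
```python
from h import *
s,c,T=wrist(); print(s["eef_pos"],s["wrist_force"],s["finger_gap"]); save(c,"w2")
```

```text
[0.63179972 0.26213974 0.13830728] [-0.81231467  1.31614756 -0.25702158] 0.5143039840174044
```

View pics/w2.png

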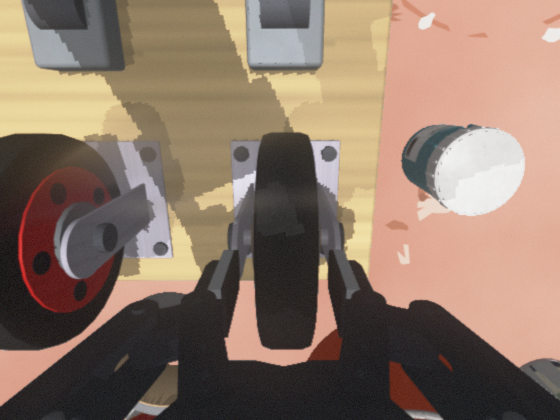

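apply_moves:
  moves:
    - [44,0,-1,0,0]
    - [44,0,-1,0,0]
    - [44,0,-1,0,0]
    - [44,0,-1,0,0]
    - [44,0,-1,0,0]
    - [44,0,-0.5,0,0]
    - [44,0,-0.5,0,0]
    - [44,0,0,0,0]
    - [44,0,0,0,0]
    - [44,0,0,0,0]

```text
time: 4.63
eef_pos: [0.6314, 0.2565, 0.1403]
orientation: [[-0.0, 0.196, 0.981], [-0.0, 0.981, -0.196], [-1.0, -0.0, -0.0]]
wrist_force: [0.4, -0.8, 0.3]
finger_gap: 0.516
```

apply_moves:
  moves:
    - [44,0,-0.3,0,0]
    - [44,0,-0.3,0,0]
    - [44,0,-0.3,0,0]
    - [44,0,-0.3,0,0]
    - [44,0,-0.3,0,0]
    - [44,0,0,0,0]
    - [44,0,0,0,0]
    - [44,0,0,0,0]
    - [44,0,0,0,0]
    - [44,0,0,0,0]

```text
time: 5.47
eef_pos: [0.6311, 0.2551, 0.1403]
orientation: [[0.0, 0.196, 0.981], [0.0, 0.981, -0.196], [-1.0, 0.0, 0.0]]
wrist_force: [0.2, 1.2, 0.1]
finger_gap: 0.515
```

apply_moves:
  moves:
    - [44,0,-0.3,0,0]
    - [44,0,-0.3,0,0]
    - [44,0,-0.3,0,0]
    - [44,0,-0.3,0,0]
    - [44,0,-0.3,0,0]
    - [44,0,0,0,0]
    - [44,0,0,0,0]
    - [44,0,0,0,0]
    - [44,0,0,0,0]
    - [44,0,0,0,0]

```text
time: 6.3
eef_pos: [0.631, 0.2544, 0.1405]
orientation: [[0.001, 0.196, 0.981], [0.002, 0.981, -0.196], [-1.0, 0.002, 0.001]]
wrist_force: [1.3, 6.1, 0.1]
finger_gap: 0.516
```

apply_moves:
  moves:
    - [44,0,-0.3,0,0]
    - [44,0,-0.3,0,0]
    - [44,0,-0.3,0,0]
    - [44,0,0,0,0]
    - [44,0,0,0,0]
    - [44,0,0,0,0]
    - [44,0,0,0,0]
    - [44,0,0,0,0]
    - [44,0,0,0,0]
    - [44,0,0,0,0]

```text
time: 7.13
eef_pos: [0.6309, 0.254, 0.1406]
orientation: [[0.002, 0.196, 0.981], [0.003, 0.981, -0.196], [-1.0, 0.003, 0.001]]
wrist_force: [2.0, 7.8, -1.5]
finger_gap: 0.513
```

apply_moves:
  moves:
    - [44,0,5,0,0]
    - [44,0,4.5,0,0]
    - [44,-10,0,0,0]
    - [44,-18,0,0,0]
    - [44,-20,0,0,0]
    - [44,0,-20,0,0]
    - [44,0,-30,0,0]
    - [44,0,-35,0,0]
    - [44,0,-35,0,0]
    - [44,0,-20,0,0]

```text
time: 7.97
eef_pos: [0.6044, 0.1216, 0.189]
orientation: [[-0.0, 0.198, 0.98], [-0.002, 0.98, -0.198], [-1.0, -0.002, 0.0]]
wrist_force: [-0.1, -0.8, 0.3]
finger_gap: 0.517
```

apply_moves:
  moves:
    - [44,0,0,0,0]
    - [44,0,0,0,0]
    - [44,8,0,0,0]
    - [44,10,0,0,0]
    - [44,10,0,0,0]
    - [44,10,0,0,0]
    - [44,7,0,0,0]
    - [44,3,0,0,0]
    - [44,0,0,0,0]
    - [44,0,0,0,0]

```text
time: 8.8
eef_pos: [0.6051, 0.1248, 0.1401]
orientation: [[-0.0, 0.196, 0.981], [0.0, 0.981, -0.196], [-1.0, -0.0, -0.0]]
wrist_force: [-0.2, 0.4, 0.7]
finger_gap: 0.517
```

apply_moves:
  moves:
    - [44,0,-1,0,0]
    - [44,0,-1,0,0]
    - [44,0,-1,0,0]
    - [44,0,-1,0,0]
    - [44,0,-1,0,0]
    - [44,0,-0.5,0,0]
    - [44,0,-0.5,0,0]
    - [44,0,0,0,0]
    - [44,0,0,0,0]
    - [44,0,0,0,0]

```text
time: 9.63
eef_pos: [0.6038, 0.1188, 0.1403]
orientation: [[-0.0, 0.196, 0.981], [0.0, 0.981, -0.196], [-1.0, 0.0, -0.0]]
wrist_force: [-1.0, 0.3, 0.7]
finger_gap: 0.516
```

Run:
```python
from h import *
s,c,T=wrist(); print(s["eef_pos"],s["wrist_force"],s["finger_gap"]); save(c,"w3")
```

```text
[0.60378836 0.11882759 0.14025783] [-1.02908158  0.25406771  0.74626121] 0.5164652137696516
```

View pics/w3.png

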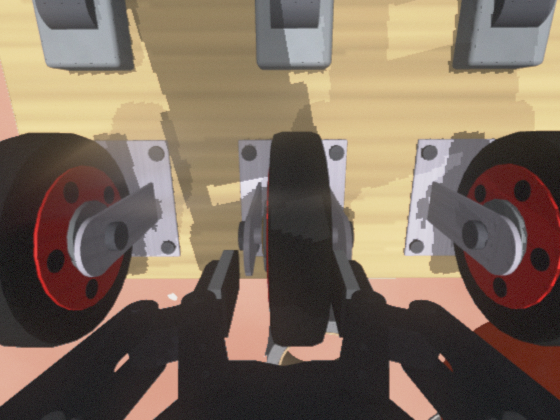

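The right-hand (+y) finger is now about 1–2 mm from the middle wheel, which spans columns 268–332. I continue in fine steps.

apply_moves:
  moves:
    - [44,0,-0.4,0,0]
    - [44,0,-0.4,0,0]
    - [44,0,-0.4,0,0]
    - [44,0,-0.4,0,0]
    - [44,0,-0.4,0,0]
    - [44,0,-0.4,0,0]
    - [44,0,0,0,0]
    - [44,0,0,0,0]
    - [44,0,0,0,0]
    - [44,0,0,0,0]

```text
time: 10.52
eef_pos: [0.6035, 0.1167, 0.1406]
orientation: [[0.0, 0.196, 0.981], [0.0, 0.981, -0.196], [-1.0, 0.001, 0.0]]
wrist_force: [0.4, 4.4, 3.9]
finger_gap: 0.512
```

apply_moves:
  moves:
    - [44,0,-0.3,0,0]
    - [44,0,-0.3,0,0]
    - [44,0,-0.3,0,0]
    - [44,0,-0.3,0,0]
    - [44,0,0,0,0]
    - [44,0,0,0,0]
    - [44,0,0,0,0]
    - [44,0,0,0,0]
    - [44,0,0,0,0]
    - [44,0,0,0,0]

```text
time: 11.35
eef_pos: [0.6033, 0.1152, 0.1404]
orientation: [[0.001, 0.196, 0.981], [-0.0, 0.981, -0.196], [-1.0, 0.0, 0.001]]
wrist_force: [2.0, 3.4, 3.4]
finger_gap: 0.514
```

apply_moves:
  moves:
    - [44,0,-0.3,0,0]
    - [44,0,-0.3,0,0]
    - [44,0,-0.3,0,0]
    - [44,0,-0.3,0,0]
    - [44,0,-0.3,0,0]
    - [44,0,-0.3,0,0]
    - [44,0,0,0,0]
    - [44,0,0,0,0]
    - [44,0,0,0,0]
    - [44,0,0,0,0]

```text
time: 12.18
eef_pos: [0.6028, 0.1134, 0.1403]
orientation: [[-0.0, 0.196, 0.981], [-0.0, 0.981, -0.196], [-1.0, -0.0, 0.0]]
wrist_force: [0.6, 4.1, 3.0]
finger_gap: 0.516
```

apply_moves:
  moves:
    - [44,0,-0.3,0,0]
    - [44,0,-0.3,0,0]
    - [44,0,-0.3,0,0]
    - [44,0,-0.3,0,0]
    - [44,0,0,0,0]
    - [44,0,0,0,0]
    - [44,0,0,0,0]
    - [44,0,0,0,0]
    - [44,0,0,0,0]
    - [44,0,0,0,0]

```text
time: 13.02
eef_pos: [0.6026, 0.1126, 0.1404]
orientation: [[0.0, 0.196, 0.981], [0.001, 0.981, -0.196], [-1.0, 0.001, 0.0]]
wrist_force: [1.5, 5.4, 4.4]
finger_gap: 0.517
```

apply_moves:
  moves:
    - [44,0,-0.3,0,0]
    - [44,0,-0.3,0,0]
    - [44,0,-0.3,0,0]
    - [44,0,0,0,0]
    - [44,0,0,0,0]
    - [44,0,0,0,0]
    - [44,0,0,0,0]
    - [44,0,0,0,0]
    - [44,0,0,0,0]
    - [44,0,0,0,0]

```text
time: 13.85
eef_pos: [0.6025, 0.1123, 0.1405]
orientation: [[0.001, 0.196, 0.981], [0.002, 0.981, -0.196], [-1.0, 0.002, 0.0]]
wrist_force: [2.6, 6.0, 4.0]
finger_gap: 0.516
```

apply_moves:
  moves:
    - [44,0,-0.3,0,0]
    - [44,0,-0.3,0,0]
    - [44,0,-0.3,0,0]
    - [44,0,0,0,0]
    - [44,0,0,0,0]
    - [44,0,0,0,0]
    - [44,0,0,0,0]
    - [44,0,0,0,0]
    - [44,0,0,0,0]
    - [44,0,0,0,0]

```text
time: 14.68
eef_pos: [0.6024, 0.1119, 0.1405]
orientation: [[0.001, 0.196, 0.981], [0.003, 0.981, -0.196], [-1.0, 0.003, 0.001]]
wrist_force: [2.0, 9.0, 3.2]
finger_gap: 0.514
```

Run:
```python
from h import *
s,c,T=wrist(); print(s["eef_pos"],s["wrist_force"],s["finger_gap"]); save(c,"w4")
```

```text
[0.60244909 0.11192623 0.14052557] [2.01383624 8.99788292 3.20993429] 0.5135590648754073
```

View pics/w4.png

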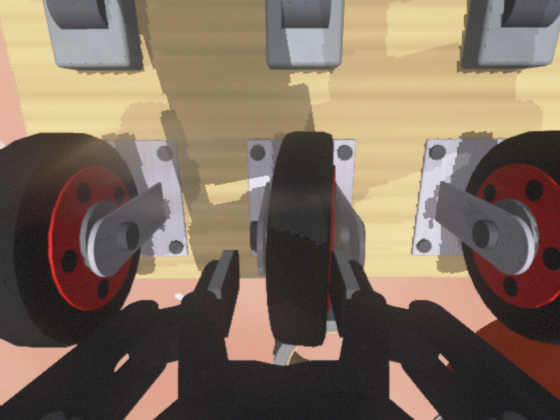

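apply_moves:
  moves:
    - [44,0,2,0,0]
    - [44,0,2,0,0]
    - [44,0,2,0,0]
    - [44,0,2,0,0]
    - [44,0,2,0,0]
    - [44,0,2,0,0]
    - [44,0,1.5,0,0]
    - [44,0,1,0,0]
    - [44,0,0.5,0,0]
    - [44,0,0,0,0]

```text
time: 15.57
eef_pos: [0.6051, 0.1253, 0.1403]
orientation: [[-0.0, 0.196, 0.981], [-0.0, 0.981, -0.196], [-1.0, -0.0, -0.0]]
wrist_force: [0.5, 0.3, -1.6]
finger_gap: 0.514
```

apply_moves:
  moves:
    - [44,0,0.6,0,0]
    - [44,0,0.6,0,0]
    - [44,0,0.6,0,0]
    - [44,0,0.6,0,0]
    - [44,0,0.6,0,0]
    - [44,0,0.6,0,0]
    - [44,0,0.6,0,0]
    - [44,0,0.6,0,0]
    - [44,0,0,0,0]
    - [44,0,0,0,0]

```text
time: 16.4
eef_pos: [0.6062, 0.13, 0.1404]
orientation: [[0.0, 0.196, 0.981], [-0.0, 0.981, -0.196], [-1.0, 0.0, 0.0]]
wrist_force: [-0.7, -2.5, 1.6]
finger_gap: 0.515
```

apply_moves:
  moves:
    - [44,0,0.5,0,0]
    - [44,0,0.5,0,0]
    - [44,0,0.5,0,0]
    - [44,0,0.5,0,0]
    - [44,0,0.5,0,0]
    - [44,0,0.5,0,0]
    - [44,0,0,0,0]
    - [44,0,0,0,0]
    - [44,0,0,0,0]
    - [44,0,0,0,0]

```text
time: 17.23
eef_pos: [0.6066, 0.133, 0.1402]
orientation: [[-0.0, 0.196, 0.981], [0.0, 0.981, -0.196], [-1.0, 0.0, -0.0]]
wrist_force: [-0.1, -0.3, 1.7]
finger_gap: 0.514
```

apply_moves:
  moves:
    - [44,0,0.4,0,0]
    - [44,0,0.4,0,0]
    - [44,0,0.4,0,0]
    - [44,0,0.4,0,0]
    - [44,0,0.4,0,0]
    - [44,0,0,0,0]
    - [44,0,0,0,0]
    - [44,0,0,0,0]
    - [44,0,0,0,0]
    - [44,0,0,0,0]

```text
time: 18.07
eef_pos: [0.6071, 0.1348, 0.1404]
orientation: [[0.0, 0.196, 0.981], [-0.0, 0.981, -0.196], [-1.0, -0.0, 0.0]]
wrist_force: [-1.5, -2.6, 3.7]
finger_gap: 0.514
```

apply_moves:
  moves:
    - [44,0,0.3,0,0]
    - [44,0,0.3,0,0]
    - [44,0,0.3,0,0]
    - [44,0,0.3,0,0]
    - [44,0,0.3,0,0]
    - [44,0,0,0,0]
    - [44,0,0,0,0]
    - [44,0,0,0,0]
    - [44,0,0,0,0]
    - [44,0,0,0,0]

```text
time: 18.9
eef_pos: [0.6074, 0.1364, 0.1403]
orientation: [[0.0, 0.196, 0.981], [0.0, 0.981, -0.196], [-1.0, 0.0, 0.0]]
wrist_force: [0.2, -3.0, 3.4]
finger_gap: 0.512
```

apply_moves:
  moves:
    - [44,0,0.3,0,0]
    - [44,0,0.3,0,0]
    - [44,0,0.3,0,0]
    - [44,0,0.3,0,0]
    - [44,0,0.3,0,0]
    - [44,0,0,0,0]
    - [44,0,0,0,0]
    - [44,0,0,0,0]
    - [44,0,0,0,0]
    - [44,0,0,0,0]

```text
time: 19.73
eef_pos: [0.6076, 0.1378, 0.1403]
orientation: [[0.0, 0.196, 0.981], [0.0, 0.981, -0.196], [-1.0, 0.0, 0.0]]
wrist_force: [0.3, -3.2, 2.8]
finger_gap: 0.516
```

apply_moves:
  moves:
    - [44,0,0.3,0,0]
    - [44,0,0.3,0,0]
    - [44,0,0.3,0,0]
    - [44,0,0,0,0]
    - [44,0,0,0,0]
    - [44,0,0,0,0]
    - [44,0,0,0,0]
    - [44,0,0,0,0]
    - [44,0,0,0,0]
    - [44,0,0,0,0]

```text
time: 20.57
eef_pos: [0.6078, 0.1387, 0.1403]
orientation: [[0.0, 0.196, 0.981], [0.0, 0.981, -0.196], [-1.0, 0.0, 0.0]]
wrist_force: [0.4, -4.4, 3.6]
finger_gap: 0.515
```

apply_moves:
  moves:
    - [44,0,0.3,0,0]
    - [44,0,0.3,0,0]
    - [44,0,0.3,0,0]
    - [44,0,0,0,0]
    - [44,0,0,0,0]
    - [44,0,0,0,0]
    - [44,0,0,0,0]
    - [44,0,0,0,0]
    - [44,0,0,0,0]
    - [44,0,0,0,0]

```text
time: 21.4
eef_pos: [0.6079, 0.1392, 0.1403]
orientation: [[-0.0, 0.196, 0.981], [-0.001, 0.981, -0.196], [-1.0, -0.001, -0.0]]
wrist_force: [-0.9, -5.5, 5.4]
finger_gap: 0.515
```

apply_moves:
  moves:
    - [44,0,0.3,0,0]
    - [44,0,0.3,0,0]
    - [44,0,0.3,0,0]
    - [44,0,0,0,0]
    - [44,0,0,0,0]
    - [44,0,0,0,0]
    - [44,0,0,0,0]
    - [44,0,0,0,0]
    - [44,0,0,0,0]
    - [44,0,0,0,0]

```text
time: 22.23
eef_pos: [0.608, 0.1395, 0.1403]
orientation: [[-0.001, 0.196, 0.981], [-0.002, 0.981, -0.196], [-1.0, -0.002, -0.0]]
wrist_force: [-2.1, -7.4, 5.6]
finger_gap: 0.513
```

apply_moves:
  moves:
    - [44,0,0.3,0,0]
    - [44,0,0.3,0,0]
    - [44,0,0,0,0]
    - [44,0,0,0,0]
    - [44,0,0,0,0]
    - [44,0,0,0,0]
    - [44,0,0,0,0]
    - [44,0,0,0,0]
    - [44,0,0,0,0]
    - [44,0,0,0,0]

```text
time: 23.07
eef_pos: [0.6081, 0.1398, 0.1404]
orientation: [[-0.001, 0.196, 0.981], [-0.003, 0.981, -0.196], [-1.0, -0.003, -0.001]]
wrist_force: [-2.8, -7.6, 4.8]
finger_gap: 0.517
```

apply_moves:
  moves:
    - [44,0,-2,0,0]
    - [44,0,-3,0,0]
    - [44,0,-3,0,0]
    - [44,-0.5,-1,0,0]
    - [44,-5,0,0,0]
    - [44,-10,0,0,0]
    - [44,-14,0,0,0]
    - [44,-14,0,0,0]
    - [44,-12,0,0,0]
    - [44,-5,0,0,0]

```text
time: 23.9
eef_pos: [0.608, 0.1324, 0.2048]
orientation: [[0.005, 0.196, 0.981], [0.0, 0.981, -0.196], [-1.0, 0.001, 0.005]]
wrist_force: [-0.3, 0.1, 0.4]
finger_gap: 0.515
```

apply_moves:
  moves:
    - [0,0,0,-10,0]
    - [0,0,0,-20,0]
    - [0,0,0,-25,0]
    - [0,0,0,-25,0]
    - [0,0,0,-25,0]
    - [0,0,0,-25,0]
    - [0,0,0,-25,0]
    - [0,0,0,-25,0]
    - [0,0,0,-20,0]
    - [0,0,0,-10,0]

```text
time: 24.73
eef_pos: [0.3976, 0.1738, 0.1997]
orientation: [[-0.002, 0.195, 0.981], [-0.0, 0.981, -0.195], [-1.0, -0.001, -0.002]]
wrist_force: [-0.6, -0.5, -0.2]
finger_gap: 0.005
```

Run:
```python
from h import *
np.set_printoptions(precision=4,suppress=True)
s,c,T=wrist(); print(s["time"],s["eef_pos"],s["wrist_force"],s["finger_gap"]); save(c,"w5")
t=ctrl.capture("top"); 
out=np.vstack([c["frame"][:,:,::-1][60:360],cv2.resize(t["frame"][:,:,::-1][150:310,180:385],(385,300))[:, :] if 0 else np.pad(cv2.resize(t["frame"][150:310,180:385,::-1],(384,300)),((0,0),(0,176),(0,0)))])
cv2.imwrite("pics/w5c.png",out)
p=np.load("board.npy"); d=np.array(s["eef_pos"][:2])-p[:2]; cs,sn=np.cos(p[2]),np.sin(p[2]); print("board xy",cs*d[0]+sn*d[1],-sn*d[0]+cs*d[1])
```

```text
24.7333 [0.3976 0.1738 0.1997] [-0.5996 -0.4801 -0.1993] 0.0048318064207465376
board xy -0.1634232686919619 0.007479182683359183
```

View pics/w5c.png

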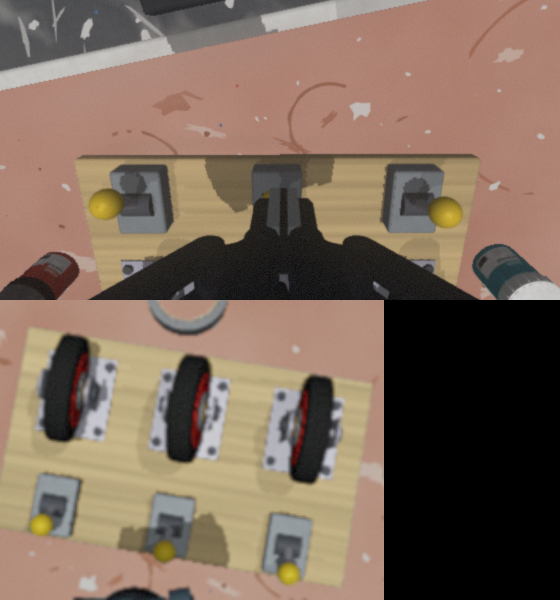

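apply_moves:
  moves:
    - [0,5,-7.5,0,0]
    - [0,12,0,0,0]
    - [0,14,0,0,0]
    - [0,14,0,0,0]
    - [0,14,0,0,0]
    - [0,14,0,0,0]
    - [0,14,0,0,0]
    - [0,10,0,0,0]
    - [0,4,0,0,0]
    - [0,0,0,0,0]

```text
time: 25.67
eef_pos: [0.3988, 0.1656, 0.0987]
orientation: [[-0.002, 0.197, 0.98], [-0.0, 0.98, -0.197], [-1.0, -0.001, -0.002]]
wrist_force: [0.1, 0.9, 0.6]
finger_gap: -0.002
```

apply_moves:
  moves:
    - [0,0,0,3,0]
    - [0,0,0,6,0]
    - [0,0,0,6,0]
    - [0,0,0,6,0]
    - [0,0,0,6,0]
    - [0,0,0,6,0]
    - [0,0,0,6,0]
    - [0,0,0,6,0]
    - [0,0,0,3,0]
    - [0,0,0,0,0]

```text
time: 26.5
eef_pos: [0.4472, 0.1565, 0.0999]
orientation: [[0.001, 0.197, 0.98], [-0.0, 0.98, -0.197], [-1.0, 0.0, 0.001]]
wrist_force: [0.4, -0.5, 0.6]
finger_gap: 0.0
```

apply_moves:
  moves:
    - [0,0,0,3,0]
    - [0,0,0,3,0]
    - [0,0,0,3,0]
    - [0,0,0,3,0]
    - [0,0,0,3,0]
    - [0,0,0,3,0]
    - [0,0,0,2,0]
    - [0,0,0,2,0]
    - [0,0,0,2,0]
    - [0,0,0,0,0]

```text
time: 27.33
eef_pos: [0.4699, 0.1518, 0.0996]
orientation: [[-0.0, 0.196, 0.981], [-0.0, 0.981, -0.196], [-1.0, -0.0, -0.0]]
wrist_force: [0.6, 0.5, -0.1]
finger_gap: 0.003
```

apply_moves:
  moves:
    - [0,0,0,1,0]
    - [0,0,0,1,0]
    - [0,0,0,1,0]
    - [0,0,0,1,0]
    - [0,0,0,1,0]
    - [0,0,0,1,0]
    - [0,0,0,0,0]
    - [0,0,0,0,0]
    - [0,0,0,0,0]
    - [0,0,0,0,0]

```text
time: 28.17
eef_pos: [0.4758, 0.1508, 0.0999]
orientation: [[0.0, 0.196, 0.981], [-0.0, 0.981, -0.196], [-1.0, 0.0, 0.0]]
wrist_force: [-1.0, -0.6, 0.5]
finger_gap: -0.001
```

Run:
```python
from h import *
s,c,T=wrist(); print(s["eef_pos"],s["wrist_force"]); t=ctrl.capture("scene")
cv2.imwrite("pics/w6.png",np.hstack([c["frame"][:300,100:460,::-1],cv2.resize(t["frame"][150:300,190:350,::-1],(320,300))]))
```

```text
[0.47576003 0.1507775  0.09991554] [-1.02148719 -0.60041122  0.45675556]
```

View pics/w6.png

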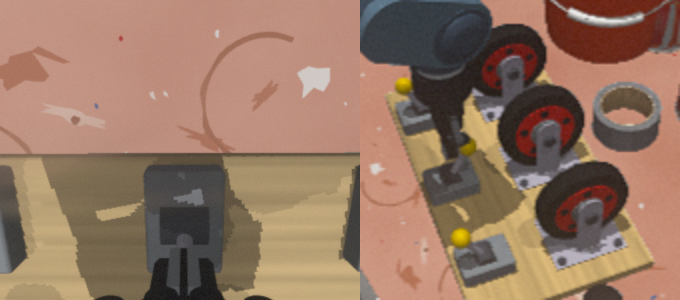

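The lever is moving over: in the scene view (right half), the middle ball at (467,147) is ahead of the fingers. I push on until it resists.

apply_moves:
  moves:
    - [0,0,0,0.8,0]
    - [0,0,0,0.8,0]
    - [0,0,0,0.8,0]
    - [0,0,0,0.8,0]
    - [0,0,0,0.8,0]
    - [0,0,0,0,0]
    - [0,0,0,0,0]
    - [0,0,0,0,0]
    - [0,0,0,0,0]
    - [0,0,0,0,0]

```text
time: 29.1
eef_pos: [0.4773, 0.1505, 0.0994]
orientation: [[-0.006, 0.196, 0.981], [0.001, 0.981, -0.196], [-1.0, -0.001, -0.006]]
wrist_force: [-10.0, 1.8, 6.6]
finger_gap: -0.002
```

apply_moves:
  moves:
    - [0,0,0,0.6,0]
    - [0,0,0,0.6,0]
    - [0,0,0,0.6,0]
    - [0,0,0,0.6,0]
    - [0,0,0,0.6,0]
    - [0,0,0,0,0]
    - [0,0,0,0,0]
    - [0,0,0,0,0]
    - [0,0,0,0,0]
    - [0,0,0,0,0]

```text
time: 29.93
eef_pos: [0.4777, 0.1504, 0.0993]
orientation: [[-0.014, 0.196, 0.981], [0.001, 0.981, -0.196], [-1.0, -0.002, -0.014]]
wrist_force: [-21.0, 2.9, 15.6]
finger_gap: 0.001
```

apply_moves:
  moves:
    - [0,0,0,-4,0]
    - [0,0,0,-8,0]
    - [0,0,0,-12,0]
    - [0,0,0,-14,0]
    - [0,0,0,-14,0]
    - [0,0,0,-14,0]
    - [0,0,0,-8,0]
    - [0,-8,0,0,0]
    - [0,-15,0,0,0]
    - [0,-15,0,0,0]

```text
time: 30.77
eef_pos: [0.4104, 0.1638, 0.1388]
orientation: [[0.001, 0.196, 0.981], [-0.0, 0.981, -0.196], [-1.0, 0.0, 0.001]]
wrist_force: [0.3, -0.4, -0.2]
finger_gap: -0.003
```

apply_moves:
  moves:
    - [0,-20,0,0,0]
    - [0,-25,0,0,0]
    - [0,-25,0,0,0]
    - [0,-20,5,0,0]
    - [0,0,30,0,0]
    - [0,0,40,0,0]
    - [0,0,40,0,0]
    - [0,0,40,0,0]
    - [0,0,30,0,0]
    - [0,0,10,0,0]

```text
time: 31.6
eef_pos: [0.4494, 0.3587, 0.2289]
orientation: [[0.002, 0.194, 0.981], [0.002, 0.981, -0.194], [-1.0, 0.002, 0.002]]
wrist_force: [1.3, -0.8, 0.8]
finger_gap: -0.003
```

apply_moves:
  moves:
    - [0,0,30,0,0]
    - [0,0,40,0,0]
    - [0,0,40,0,0]
    - [0,0,30,0,0]
    - [0,0,10,0,0]
    - [0,0,0,0,0]
    - [0,0,0,0,0]
    - [0,0,0,0,0]
    - [0,0,0,0,0]
    - [0,0,0,0,0]

```text
time: 32.43
eef_pos: [0.4779, 0.5011, 0.2281]
orientation: [[0.0, 0.198, 0.98], [-0.0, 0.98, -0.198], [-1.0, -0.0, 0.0]]
wrist_force: [0.5, -0.3, 0.2]
finger_gap: -0.001
```

Run:
```python
from h import *
s=ctrl.get_state(); print(s["time"],s["eef_pos"],s["wrist_force"]); a=ctrl.capture("top"); b=ctrl.capture("scene")
cv2.imwrite("pics/f.png",np.hstack([cv2.resize(a["frame"][120:320,140:420,::-1],(420,300)),cv2.resize(b["frame"][150:330,190:350,::-1],None,fx=1.667,fy=1.667)]))
```

```text
32.4333 [0.47786122 0.50107334 0.22814624] [ 0.53442538 -0.25232327  0.18858648]
```

View pics/f.png

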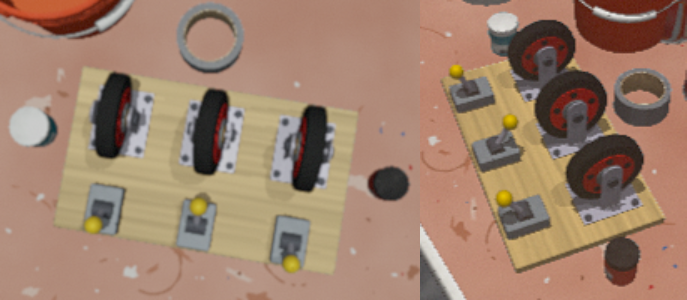

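```bash
python3 -c "
from rig import ctrl; print(ctrl.close_job())"
```

```text
the job is handed in; nothing more can be done
None
```

The middle wheel is the loose one. I rocked it fully right and then fully left, left it leaning left, and pushed its own lever all the way over toward the wheel. The job was handed in at about 32.5 s of the 54 s allowed.

- **Finding it:** The left wheel resisted at once, with force rising to about 8 N within about 1 mm, so I stopped there. The middle wheel moved about 5 mm at the contact point against 3–4 N. I did not test the right wheel, since only one of the three is worn.
- **Rocking:** I took each stop as reached when the force climbed steeply, to about 9 N on the right and 8 N on the left. I judged the stops by force and travel and did not measure the tilt angle.
- **Lever:** The ball met firm resistance at its end position, about 26 N at the wrist in total.

The last pictures show the middle wheel leaning left and only the middle lever over. The other two levers, both jars and the tape roll look undisturbed, and the arm is clear with no load on the wrist. None of these last checks failed or disagreed.

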